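Pin the slipped drip tray back onto its lamp foot

ROBOT

A 6-joint arm with a two-finger parallel gripper is mounted at the origin on the work surface. World frame = base frame: x ahead of the robot, y to its left, z up, the work surface at z = 0. Lengths are in m, angles in rad, forces in N, time in s.
With the tool pointing down it reaches from about 0.35 to 0.975 m from the base axis. Payload 4.9 kg.
Tool frame: the origin (TCP) lies midway between the tips of the shut fingers; the grasp point (between the pads) lies 19 mm behind it; y points along the fingers, z is the direction in which the jaws open and shut, and the axes are right-handed (so a half turn about y gives the same grasp; the last joint's range is limited). The gripper opens to 85 mm and grips with 20 to 120 N. Pads are 22 mm wide; open, the fingers measure 114 mm over their backs; the gripper's body (76 mm by 85 mm) begins 54 mm behind the grasp point. The pads swing forward as they close: fully open they stand 13 mm farther back than shut.
Start: joints at [1.131, 0.053, 1.613, -0, 1.476, -0.119], TCP at [0.197, 0.593, 0.231] pointing down, gripper open.
Joint ranges: [-3.01, 3.01], [-1.01, 2.22], [0.06, 2.58], [-1.02, 4.17], [0.09, 2.62], [-3.14, 3.14]. Speed limits (rad/s): [2.57, 2.57, 3.14, 3.14, 3.14, 3.14].

INTERFACE

Orientations are given as a unit quaternion [w, x, y, z].
In Python, from plant import * gives the robot as it stands.
- The arm moves only by the shell command python3 -m crank 'ROWS'. ROWS is JSON, a list that holds one entry, the list of rows, each a list of 5 numbers: the gripper command: -1 is shut, 1 is fully open, values between are in proportion, then the shift along the tool's x, y, z in cm, then the turn about the tool's y in degrees. In form: [[[jaw, dx, dy, dz, twist], ...]]. A call has 1 to 8 rows; each row shifts and turns the commanded pose from where the row before left it, along the tool's axes as they then stand; what a row does not reach is not made up. A row lasts 1/8 s, in which the tool goes at most 62.5 mm and 10.7 degrees, less where a joint would pass 70% of its speed; a pose out of reach is approached as far as the arm can. A call with a gripper value outside its range is refused whole. The fingers move at their own pace and stop on an object; the grip force is fixed at half the most. Time passes only in rows, so rows that do not move let the fingers close. It gives the time, the measured TCP pose, the force and the opening at its end, in the units of the state.
- state(): the state, without advancing time (a new reading comes with each control period).
- grab_frame(name): name is "scene" or "top" or "wrist"; returns a dict with "frame" (480x640x3 uint8, red, green, blue), "fx", "fy", "cx", "cy" (pixels), "pose" (4x4, takes a point from camera to world coordinates). Camera axes: x right, y up, looking along -z (the intrinsics and any distortion apply to the point x, -y, -z); pixel columns grow to the right and rows downward; lengths in m; the calibration is good to about 2 mm. A picture is of the moment at which its call begins. There is no depth.
- job_done(): hands the job in, once; it reports no verdict.
The state is a dict: "time": time; "joint_pos": joint angles; "joint_vel": joint speeds; "joint_efforts": joint torques, N m; "tool_pos": TCP position; "tool_rot": TCP orientation; "contact_force": force on the tool from outside, world axes, zero at the start; "ft_torque": the same for the moment, N m; "gripper_width": opening from 0.0 (shut) to 1.0 (fully open).
Only numpy, scipy, OpenCV 4.12 (cv2) and the standard library are available. Lean on these libraries where they do the work, as an engineer would, in place of code of your own. Each camera call takes 0.05 s, during which the arm holds its last target.

TASK

The drip tray has slipped off centre on the brass lamp foot, so their holes no longer line up. Take the long tapered stem from the wooden rack, put its tip down through the tray's hole into the foot's hole and push it straight down, so that the stem itself draws the tray back into line (do not straighten the tray beforehand). Keep hold of the stem until its collar rests on the tray, then let go of it.

Things in the scene. Friction and masses are not known exactly. Their poses are not given: they have to be found in the camera images.
- stem: Tapered brass stem, 0.3-0.5 kg, upright in one of the rack's holes. Origin on its axis at the UNDERSIDE of its collar, z up. Collar 64 mm across, z 0 to 6 mm, resting on the rack; round neck 26 mm across, z 6 to 52 (grip here from above); no wider head: a plain rounded top at z 62. Shaft below: 44 mm across from z 0 to -12, then tapering to a tip 8 mm across at z -62.
- tray: Loose round copper drip tray, 148 mm across, rim 16 mm high, 0.35 kg; flat part round the hole 8 mm thick. Round hole 48 mm across in the middle. Origin at the hole's centre on the underside, z up. Lies flat on the foot, its hole 13 to 17 mm off the foot's in any direction; slides easily.
- foot: Square brass lamp foot, fixed: block 100 x 100 mm on steps 135 and 170 mm wide, 85 mm high in all. Round hole 56 mm across, 60 mm deep in the middle of its top. Origin at the centre of its underside, below the hole; z up. The tip passes freely when lowered 3 mm from the foot's axis towards the tray's. Stem fully home: its origin 93 mm above the table.
- rack: Dark wooden rack, fixed, board 90 x 280 mm, top 76 mm high, three holes 90 mm apart in a row along its y, running left to right, turned up to 15 degrees. Origin under its centre. Besides the tapered stem (plain neck, no head) it holds two not to be used, with like collars: a straight blunt one with a 44 mm ball on top, a short one with a 40 mm square block on top. The order varies.

How it is judged:
On the way, in this order (a step that is already met when the one before it is completed fails the run):
1. the stem's tip is in the tray's hole while the tray is still off centre on the foot (z of stem in the frame of tray below 0.067 m and horizontal distance between stem and tray below 0.024 m and angle between stem's own z axis and vertical below 0.25 rad and horizontal distance between tray and foot above 0.01 m).
2. the stem is pushed home, its collar at the tray, while the fingers still hold it (z of stem in the frame of tray below 0.016 m and z of stem in the frame of foot below 0.103 m and horizontal distance between stem and foot below 0.02 m and contact force between the fingers and stem above 0.5 N).
At the end, for the whole second after the job is handed in: Stem upright (within 10 degrees) through tray and foot, collar down on the tray (stem origin 88 to 98 mm above the foot's underside); stem and tray each within 10 mm sideways of the foot's axis; tray flat (within 10 degrees); both at rest (horizontal distance between each of tray, stem and foot below 0.01 m and z of stem in the frame of foot between 0.088 and 0.098 m and angle between each of stem, tray's own z axis and vertical below 0.17 rad and linear speed of each of stem, tray below 0.02 m/s); the robot touches nothing.
It also fails if it takes over 45 s, if anything falls off the work surface, if the arm or the gripper's body presses on something with over 40 N, if the wrist force passes 120 N, or if a joint passes its speed limit or range.

## Working session

There is one attempt and no reset: what is moved stays moved. The work goes in short steps, Python scripts to look and compute and a shell command to move; the robot and the scene stay as the last step left them, time stands still between calls to the robot, and variables do not carry over. Pictures are saved under pics/ and viewed, and the job is handed in when it is done.

```bash
mkdir -p pics; ls; cat > h.py <<'E'
from plant import *
import numpy as np, cv2
def snap(n,f):
    d=grab_frame(n); cv2.imwrite('pics/'+f,cv2.cvtColor(d['frame'],cv2.COLOR_RGB2BGR)); np.savez('pics/'+f[:-4]+'.npz',**{k:d[k] for k in d}); return d
def ray(d,u,v,z):
    T=np.array(d['pose']); r=np.array([(u-d['cx'])/d['fx'],-(v-d['cy'])/d['fy'],-1.0])
    w=T[:3,:3]@r; o=T[:3,3]; return o+w*(z-o[2])/w[2]
E
python3 - <<'E'
from h import *
for n in ['scene','top','wrist']:
    d=snap(n,n+'0.png'); print(n,[k for k in d],d['fx'],d['cx'],d['cy'],np.round(d['pose'],3).tolist())
print(state())
E
```

```text
pics
scene ['frame', 'fx', 'fy', 'cx', 'cy', 'pose'] 596.1257804347056 327.5476638873721 240.05765110623202 [[0.219, -0.612, 0.76, 1.344], [0.976, 0.127, -0.18, -0.211], [0.013, 0.781, 0.625, 0.737], [0.0, 0.0, 0.0, 1.0]]
top ['frame', 'fx', 'fy', 'cx', 'cy', 'pose'] 573.6763921044975 314.49876954515986 238.60249627245372 [[0.007, 0.985, -0.171, 0.372], [-1.0, 0.008, 0.004, 0.011], [0.006, 0.171, 0.985, 1.048], [0.0, 0.0, 0.0, 1.0]]
wrist ['frame', 'fx', 'fy', 'cx', 'cy', 'pose'] 398.2675019011986 316.4181738196179 236.62988565720983 [[0.316, -0.913, -0.258, 0.133], [0.949, 0.304, 0.088, 0.615], [-0.002, -0.272, 0.962, 0.372], [0.0, 0.0, 0.0, 1.0]]
{'time': 0.15, 'joint_pos': array([ 1.13102735e+00,  5.32228164e-02,  1.61397609e+00, -6.01487273e-06,
        1.47600258e+00, -1.19011720e-01]), 'joint_vel': array([ 0.00050698, -0.00195142, -0.00286046,  0.00062288, -0.00035831,
       -0.00126692]), 'joint_efforts': array([ 6.65961034e-04, -3.94235301e+01, -3.70725095e+01, -2.85455951e-05,
        4.61808027e-03, -9.76920262e-06]), 'tool_pos': array([0.19685306, 0.59267743, 0.23033602]), 'tool_rot': array([-0.69748487,  0.69857955, -0.11307388,  0.11276423]), 'contact_force': array([-0.92394004,  0.29383464, -0.89966159]), 'ft_torque': array([-0.01883263,  0.03807095,  0.02080024]), 'gripper_width': 0.9996715748186256}
```

View pics/scene0.png

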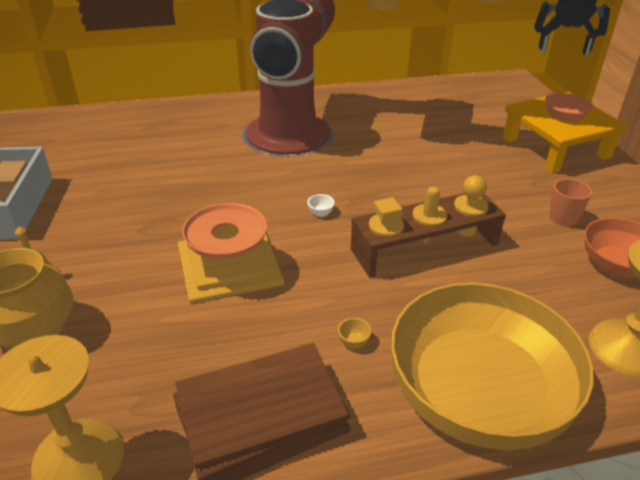

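View pics/top0.png

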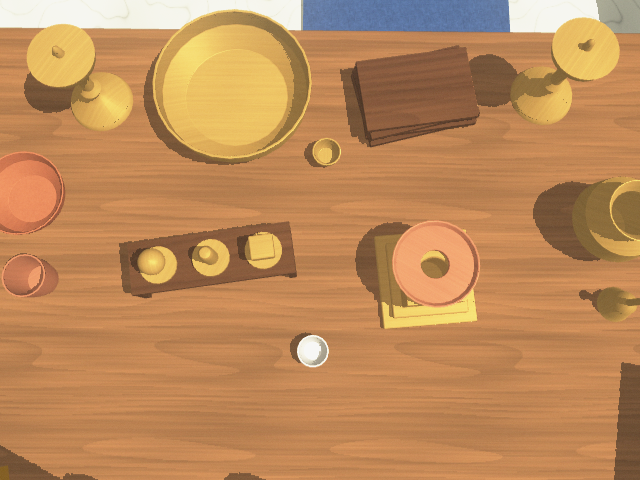

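```bash
python3 - <<'E'
import cv2
t=cv2.imread('pics/top0.png'); s=cv2.imread('pics/scene0.png')
cv2.imwrite('pics/z1.png',cv2.resize(t[210:340,355:495],None,fx=4.5,fy=4.5,interpolation=cv2.INTER_CUBIC))
cv2.imwrite('pics/z2.png',cv2.resize(s[195:305,165:295],None,fx=5,fy=5,interpolation=cv2.INTER_CUBIC))
cv2.imwrite('pics/z3.png',cv2.resize(t[215:305,110:310],None,fx=4,fy=4,interpolation=cv2.INTER_CUBIC))
E
```

```text
(no output)
```

View pics/z1.png

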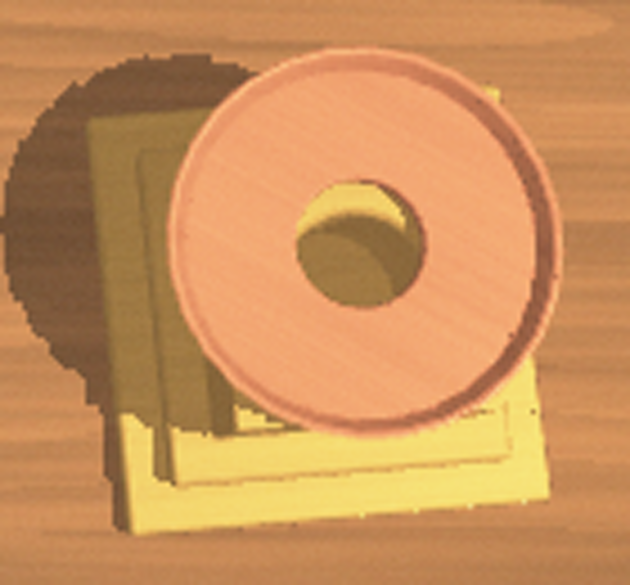

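View pics/z2.png

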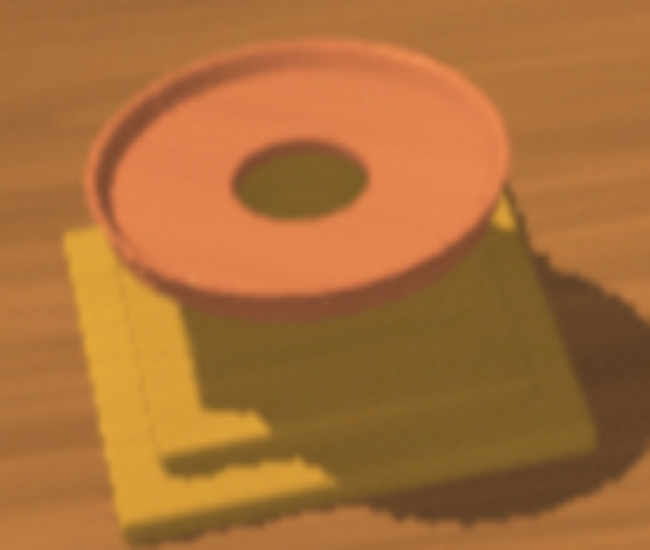

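View pics/z3.png

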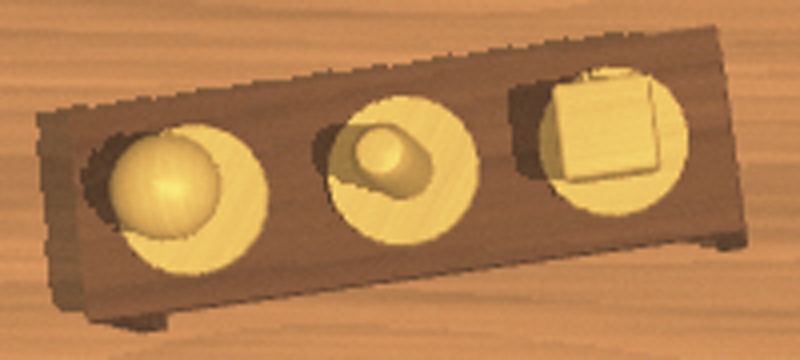

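```bash
python3 - <<'E'
from h import *
t=np.load('pics/top0.npz'); s=np.load('pics/scene0.npz')
P=lambda d,u,v,z: np.round(ray(d,u,v,z),4)
print('stem', P(t,210.8,257.5,.082))
c1=P(t,190+0,0,0)
# ball and square collars, for rack direction
a=P(t,110+196/4,215+200/4,.082); b=P(t,110+614/4,215+141/4,.082); print('rack',a,b,np.degrees(np.arctan2(b[0]-a[0],-(b[1]-a[1]))),np.linalg.norm(a-b))
# tray rim by mask
for d,nm in((t,'t'),(s,'s')):
    hsv=cv2.cvtColor(d['frame'],cv2.COLOR_RGB2HSV); print(hsv[262 if nm=='t' else 205, 405 if nm=='t' else 195+5])
tz=lambda u,v:(355+u/4.5,210+v/4.5); sz=lambda u,v:(165+u/5,195+v/5)
print('hole', P(t,*tz(361,244),.093), P(s,*sz(300,180),.093))
print('rim', P(t,*tz(365.5,242),.101), )
for z in(0,.01,.02,.03):
  T=[ray(t,*tz(*p),z)[:2] for p in((130,535),(550,500),(88,120),(497,88))]
  S=[ray(s,*sz(*p),z)[:2] for p in((125,535),(597,450),(65,235))]
  n=np.linalg.norm
  print(z,np.round(T,4).tolist(),np.round([n(T[0]-T[1]),n(T[0]-T[2]),n(T[1]-T[3])],4),'S',np.round(S,4).tolist(),np.round([n(S[0]-S[1]),n(S[0]-S[2])],4), 'ctr',(T[1]+T[2])/2,(T[0]+T[3])/2,(S[1]+S[2])/2)
E
python3 - <<'E'
import cv2
t=cv2.imread('pics/top0.png'); s=cv2.imread('pics/scene0.png')
cv2.imwrite('pics/z4.png',cv2.resize(t[285:335,368:428],None,fx=12,fy=12,interpolation=cv2.INTER_NEAREST))
cv2.imwrite('pics/z5.png',cv2.resize(s[260:305,178:238],None,fx=12,fy=12,interpolation=cv2.INTER_NEAREST))
E
```

```text
stem [0.5062 0.1824 0.082 ]
rack [0.4926 0.2695 0.082 ] [0.5194 0.0932 0.082 ] 8.643564941407881 0.17832534873090813
[ 13 134 243]
[ 14 166 175]
hole [ 0.4963 -0.1965  0.093 ] [ 0.4992 -0.1964  0.093 ]
rim [ 0.496  -0.1965  0.101 ]
0 [[0.3899, -0.1204], [0.4051, -0.2899], [0.559, -0.1054], [0.5739, -0.2749]] [0.1702 0.1698 0.1694] S [[0.5675, -0.2718], [0.5585, -0.1037], [0.3939, -0.2874]] [0.1683 0.1743] ctr [ 0.48203945 -0.19764746] [ 0.48187841 -0.19768423] [ 0.47618906 -0.19552393]
0.01 [[0.3897, -0.1192], [0.4048, -0.2871], [0.5572, -0.1043], [0.5719, -0.2722]] [0.1685 0.1681 0.1678] S [[0.578, -0.2709], [0.5691, -0.1051], [0.4068, -0.2863]] [0.166  0.1719] ctr [ 0.48099454 -0.1956604 ] [ 0.48083504 -0.19569681] [ 0.48796006 -0.19572968]
0.02 [[0.3896, -0.1179], [0.4045, -0.2842], [0.5554, -0.1032], [0.57, -0.2695]] [0.1669 0.1665 0.1662] S [[0.5886, -0.2701], [0.5798, -0.1066], [0.4197, -0.2853]] [0.1638 0.1695] ctr [ 0.47994963 -0.19367334] [ 0.47979167 -0.1937094 ] [ 0.49973107 -0.19593543]
0.03 [[0.3894, -0.1167], [0.4041, -0.2813], [0.5537, -0.1021], [0.5681, -0.2667]] [0.1653 0.1649 0.1646] S [[0.5991, -0.2693], [0.5904, -0.108], [0.4326, -0.2842]] [0.1615 0.1672] ctr [ 0.47890473 -0.19168627] [ 0.4787483  -0.19172198] [ 0.51150207 -0.19614117]
```

View pics/z4.png

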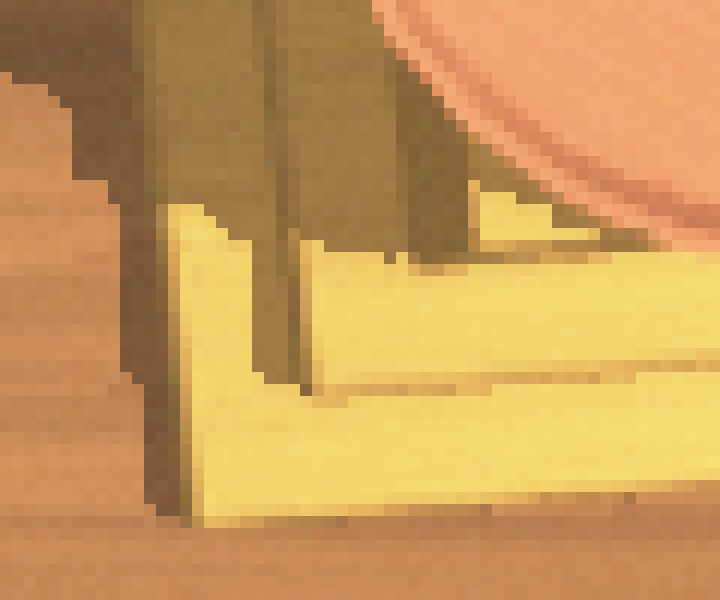

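View pics/z5.png

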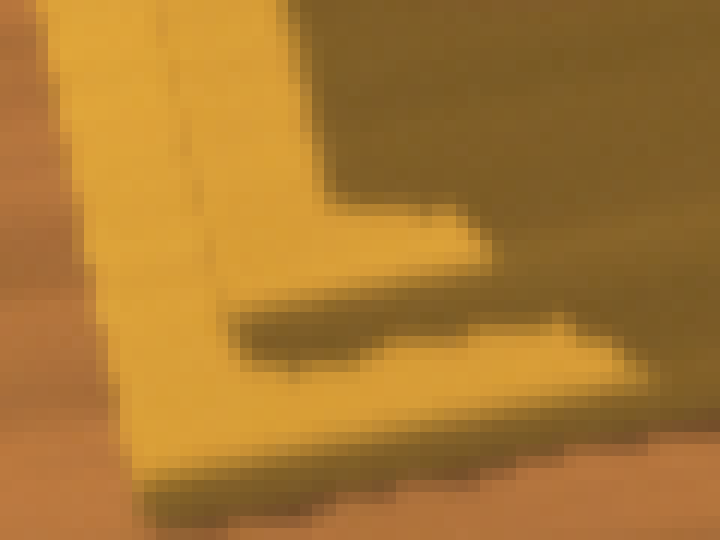

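```bash
python3 - <<'E'
from h import *
t=np.load('pics/top0.npz'); s=np.load('pics/scene0.npz')
a=np.radians(5.1); ex=np.array([np.cos(a),np.sin(a)]); ey=np.array([-np.sin(a),np.cos(a)])
def c(d,u,v,z,h,sx,sy): print(z,np.round(ray(d,u,v,z)[:2]+h*(sx*ex+sy*ey),4))
# top view: corner = -x,+y
c(t,368+470/12,285+243/12,.085,.05,1,-1)
for z in(.02,.022,.025): c(t,368+302/12,285+390/12,z,.0675,1,-1)
for z in(.0,.01,.012): c(t,368+196/12,285+524/12,z,.085,1,-1)
# scene: near-left corner = +x,-y
for z in(.01,.012): c(s,178+140/12,260+475/12,z,.085,-1,1)
c(s,178+150/12,260+525/12,0,.085,-1,1)
for z in(.02,.022,.025): c(s,178+225/12,260+305/12,z,.0675,-1,1)
E
```

```text
0.085 [ 0.4821 -0.1947]
0.02 [ 0.4829 -0.196 ]
0.022 [ 0.4829 -0.1957]
0.025 [ 0.4828 -0.1953]
0.0 [ 0.4825 -0.1984]
0.01 [ 0.4824 -0.1971]
0.012 [ 0.4823 -0.1969]
0.01 [ 0.4797 -0.1941]
0.012 [ 0.4818 -0.194 ]
0 [ 0.4798 -0.194 ]
0.02 [ 0.4761 -0.1956]
0.022 [ 0.4783 -0.1954]
0.025 [ 0.4816 -0.1952]
```

```bash
cat >> h.py <<'E'
from scipy.spatial.transform import Rotation as R
def tool():
    s=state(); q=s['tool_rot']; return s,R.from_quat([q[1],q[2],q[3],q[0]]).as_matrix()
def delta(x,y,z):
    s,M=tool(); d=np.array([x,y,z])-s['tool_pos']
    print('t',s['time'],'pos',np.round(s['tool_pos'],4),'axes x',np.round(M[:,0],3),'y',np.round(M[:,1],3),'z',np.round(M[:,2],3),'F',np.round(s['contact_force'],1),'w',round(s['gripper_width'],3))
    print('cm tool',np.round(M.T@d*100,2),'jaw yaw deg',np.round(np.degrees(np.arctan2(M[1,2],M[0,2])),2))
E
python3 - <<'E'
from h import *
delta(.506,.182,.231)
t=np.load('pics/top0.npz'); s=np.load('pics/scene0.npz')
cv2.imwrite('pics/z6.png',cv2.resize(cv2.cvtColor(s['frame'][165:260,340:510],cv2.COLOR_RGB2BGR),None,fx=4.5,fy=4.5,interpolation=cv2.INTER_CUBIC))
E
```

```text
t 0.15 pos [0.1969 0.5927 0.2303] axes x [ 0.949 -0.315 -0.   ] y [-0.001 -0.001 -1.   ] z [ 0.315  0.949 -0.002] F [-0.9  0.3 -0.9] w 1.0
cm tool [ 4.229e+01 -3.000e-02 -2.923e+01] jaw yaw deg 71.62
```

View pics/z6.png

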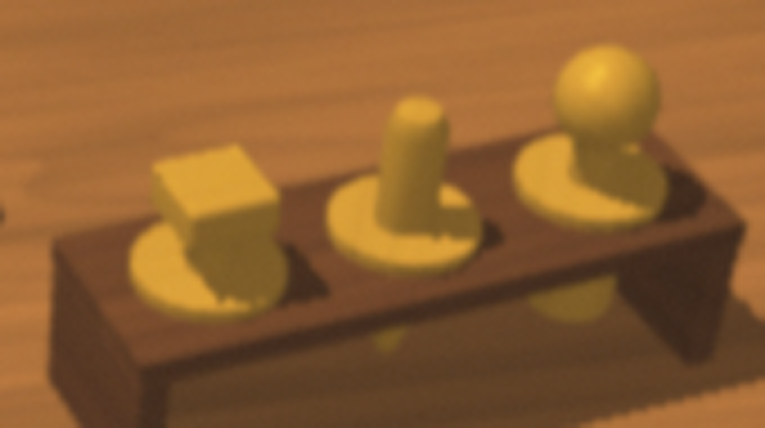

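```bash
python3 -m crank '[[[1,4.7,0,-3.25,0],[1,4.7,0,-3.25,0],[1,4.7,0,-3.25,0],[1,4.7,0,-3.25,0],[1,4.7,0,-3.25,0],[1,4.7,0,-3.25,0],[1,4.7,0,-3.25,0],[1,0,0,0,10]]]'
python3 -m crank '[[[1,0,0,0,10.5],[1,0,0,0,10.5],[1,0,0,0,10.5],[1,0,0,0,10.5],[1,0,0,0,10.5],[1,0,0,0,0]]]'
python3 - <<'E'
from h import *
delta(.506,.182,.231)
E
```

```text
time: 1.15
tool_pos: [0.4393, 0.2704, 0.231]
tool_rot: [-0.684, 0.685, -0.177, 0.177]
contact_force: [-0.4, 0.5, -1.2]
gripper_width: 1.001
time: 1.9
tool_pos: [0.4374, 0.2734, 0.231]
tool_rot: [-0.538, 0.539, -0.458, 0.458]
contact_force: [0.3, -0.3, -0.3]
gripper_width: 0.999
t 1.9 pos [0.4374 0.2734 0.231 ] axes x [ 0.161 -0.987  0.   ] y [-0.001 -0.    -1.   ] z [ 0.987  0.161 -0.001] F [ 0.3 -0.3 -0.3] w 0.999
cm tool [ 1.012e+01 -1.000e-02  5.310e+00] jaw yaw deg 9.24
```

```bash
python3 -m crank '[[[1,5.0,0,2.65,0],[1,5.1,0,2.65,0],[1,0,0,0,0],[1,0,0,0,0]]]'
python3 - <<'E'
from h import *
delta(.506,.182,.090)
d=snap('wrist','w1.png'); print(np.round(d['pose'],3).tolist())
E
```

```text
time: 2.4
tool_pos: [0.5056, 0.1822, 0.231]
tool_rot: [-0.538, 0.539, -0.459, 0.458]
contact_force: [-0.8, 1.1, 0.4]
gripper_width: 1.0
t 2.4 pos [0.5056 0.1822 0.231 ] axes x [ 0.16  -0.987 -0.   ] y [-0.001  0.    -1.   ] z [ 0.987  0.16  -0.001] F [-0.8  1.1  0.4] w 1.0
cm tool [ 0.03 14.1   0.04] jaw yaw deg 9.19
[[0.987, -0.153, -0.042, 0.496], [0.159, 0.95, 0.27, 0.251], [-0.002, -0.273, 0.962, 0.373], [0.0, 0.0, 0.0, 1.0]]
```

View pics/w1.png

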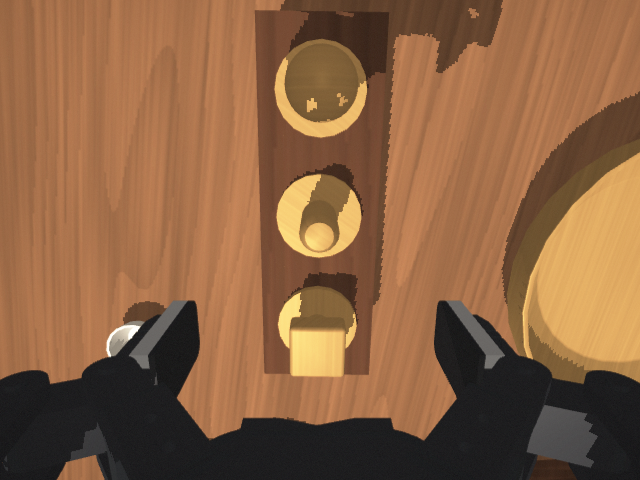

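```bash
python3 - <<'E'
from h import *
d=np.load('pics/w1.npz')
print(ray(d,319.5,215.5,.081), ray(d,319,237,.138))
s=np.load('pics/scene0.npz'); print(ray(s,340+404/4.5,165+218/4.5,.082), ray(s,340+418/4.5,165+110/4.5,.138))
t=np.load('pics/top0.npz'); print(ray(t,110+380/4,215+149/4,.138))
E
```

```text
[0.50839941 0.18540038 0.081     ] [0.50785274 0.18474559 0.138     ]
[0.50838557 0.18239619 0.082     ] [0.51120008 0.18015918 0.138     ]
[0.50683734 0.18202322 0.138     ]
```

```bash
python3 -m crank '[[[1,-0.05,4,0.2,0],[1,0,4,0,0],[1,0,4,0,0],[1,0,2.1,0,0],[1,0,0,0,0],[1,0,0,0,0]]]'
python3 -m crank '[[[-1,0,0,0,0],[-1,0,0,0,0],[-1,0,0,0,0],[-1,0,0,0,0],[-1,0,0,0,0],[-1,0,0,0,0],[-1,0,0,0,0]]]'
python3 - <<'E'
from h import *
delta(.506,.182,.090)
snap('wrist','w2.png');snap('scene','s2.png')
E
```

```text
time: 3.2
tool_pos: [0.5082, 0.1838, 0.0916]
tool_rot: [0.539, -0.538, 0.458, -0.459]
contact_force: [0.8, 0.3, 0.2]
gripper_width: 1.001
time: 4.08
tool_pos: [0.5081, 0.183, 0.0909]
tool_rot: [0.538, -0.538, 0.459, -0.459]
contact_force: [-1.4, -0.0, 5.0]
gripper_width: 0.291
t 4.075 pos [0.5081 0.183  0.0909] axes x [ 0.159 -0.987  0.   ] y [ 0.001  0.    -1.   ] z [0.987 0.159 0.001] F [-1.4 -0.   5. ] w 0.291
cm tool [ 0.06  0.09 -0.22] jaw yaw deg 9.12
```

View pics/w2.png

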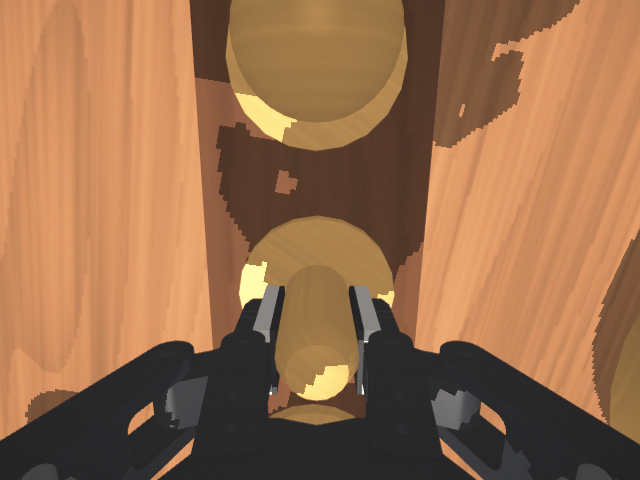

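View pics/s2.png

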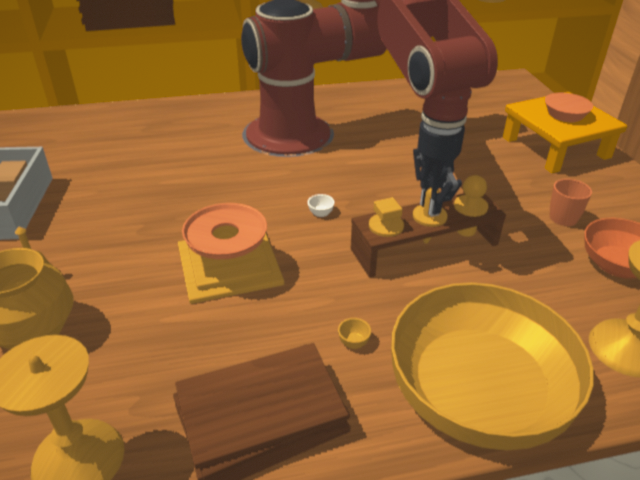

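```bash
python3 -m crank '[[[-1,0,-2,0,0],[-1,0,-4,0,0],[-1,0,-4,0,0],[-1,0,-4,0,0],[-1,0,-4,0,0],[-1,0,0,0,0]]]'
python3 - <<'E'
from h import *
delta(.485,-.1957,.27)
E
```

```text
time: 4.92
tool_pos: [0.5094, 0.1833, 0.2743]
tool_rot: [0.54, -0.536, 0.457, -0.46]
contact_force: [0.8, -0.5, -4.5]
gripper_width: 0.286
t 4.925 pos [0.5094 0.1833 0.2743] axes x [ 0.159 -0.987 -0.   ] y [ 0.007  0.002 -1.   ] z [0.987 0.159 0.008] F [ 0.8 -0.5 -4.5] w 0.286
cm tool [37.04  0.35 -8.42] jaw yaw deg 9.12
```

```bash
python3 -m crank '[[[-1,3,0,-0.7,0],[-1,5,0,-1.2,0],[-1,5,0,-1.2,0],[-1,5,0,-1.2,0],[-1,5,0,-1.2,0],[-1,5,0,-1.2,0],[-1,5,0,-1.2,0],[-1,3,0,-0.6,0]]]'
python3 -m crank '[[[-1,1,0,0.1,0],[-1,0,0,0,0],[-1,0,0,0,0],[-1,0,0,0,0]]]'
python3 - <<'E'
from h import *
delta(.485,-.1957,.27)
d=snap('wrist','w3.png');snap('scene','s3.png');snap('top','t3.png')
E
```

```text
time: 5.92
tool_pos: [0.4792, -0.1876, 0.2667]
tool_rot: [-0.537, 0.538, -0.461, 0.458]
contact_force: [0.5, 0.5, -4.2]
gripper_width: 0.29
time: 6.42
tool_pos: [0.4836, -0.1946, 0.2701]
tool_rot: [0.539, -0.538, 0.458, -0.458]
contact_force: [0.2, -0.1, -4.3]
gripper_width: 0.284
t 6.425 pos [ 0.4836 -0.1946  0.2701] axes x [ 0.16  -0.987 -0.   ] y [-0.  0. -1.] z [ 0.987  0.16  -0.   ] F [ 0.2 -0.1 -4.3] w 0.284
cm tool [0.13 0.01 0.12] jaw yaw deg 9.21
```

View pics/w3.png

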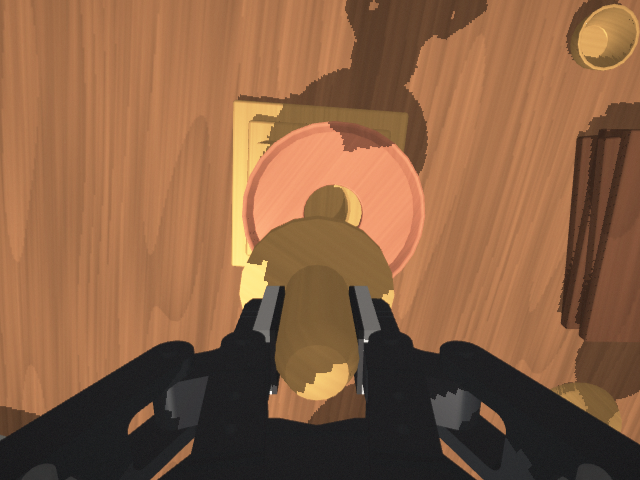

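View pics/s3.png

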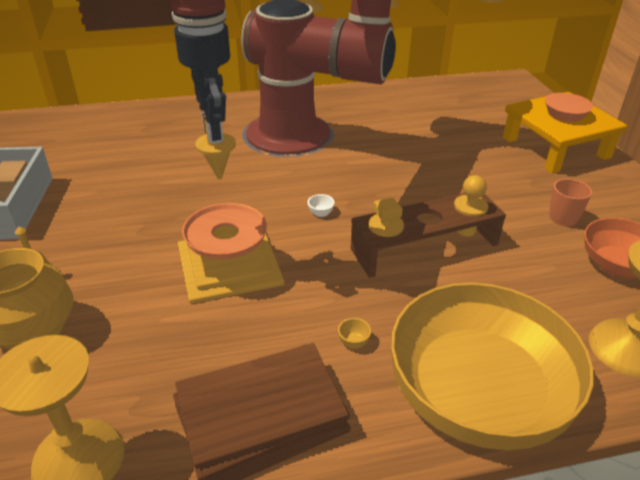

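View pics/t3.png

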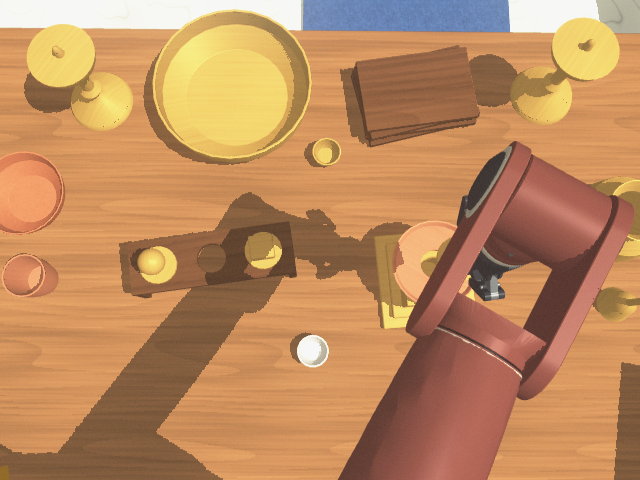

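```bash
python3 - <<'E'
from h import *
s=np.load('pics/scene0.npz'); 
print('tip scene',ray(s,220,180,.193)); print('collar scene',ray(s,215.5,141,.261))
d=np.load('pics/w3.npz'); print('hole l/r at .093',ray(d,303,208,.093),ray(d,362,208,.093)); print('rim l/r at .101',ray(d,244,208,.101),ray(d,425,208,.101),ray(d,334,121.5,.101))
a=np.radians(5.1); ex=np.array([np.cos(a),np.sin(a)]); ey=np.array([-np.sin(a),np.cos(a)])
print('foot',ray(d,233,100,.011)[:2]+.085*(ex-ey),ray(d,408,112,.011)[:2]+.085*(-ex-ey))
print('collar w',ray(d,317,291,.255))
E
```

```text
tip scene [ 0.4897988  -0.19447844  0.193     ]
collar scene [ 0.48004303 -0.19414976  0.261     ]
hole l/r at .093 [ 0.47334446 -0.19345708  0.093     ] [ 0.52088174 -0.18577796  0.093     ]
rim l/r at .101 [ 0.42700047 -0.19926087  0.101     ] [ 0.56917793 -0.17629367  0.101     ] [ 0.48638919 -0.12268639  0.101     ]
foot [ 0.48372317 -0.1946933 ] [ 0.48163356 -0.19389522]
collar w [ 0.48491808 -0.19405011  0.255     ]
```

```bash
python3 -m crank '[[[-1,0.1,3,0.12,0],[-1,0,3,0,0],[-1,0,3,0,0],[-1,0,0,0,0],[-1,0,0,0,0]]]'
python3 - <<'E'
from h import *
delta(.485,-.1957,.165)
d=snap('wrist','w4.png');snap('scene','s4.png')
s=cv2.imread('pics/s4.png'); cv2.imwrite('pics/z7.png',cv2.resize(s[150:310,150:310],None,fx=3.7,fy=3.7,interpolation=cv2.INTER_CUBIC))
E
```

```text
time: 7.2
tool_pos: [0.4855, -0.1968, 0.1818]
tool_rot: [0.538, -0.538, 0.458, -0.459]
contact_force: [-0.1, 0.3, -2.8]
gripper_width: 0.29
t 7.2 pos [ 0.4855 -0.1968  0.1818] axes x [ 0.159 -0.987  0.001] y [ 0.002 -0.001 -1.   ] z [0.987 0.159 0.002] F [-0.1  0.3 -2.8] w 0.29
cm tool [-0.11  1.68 -0.04] jaw yaw deg 9.13
```

View pics/z7.png

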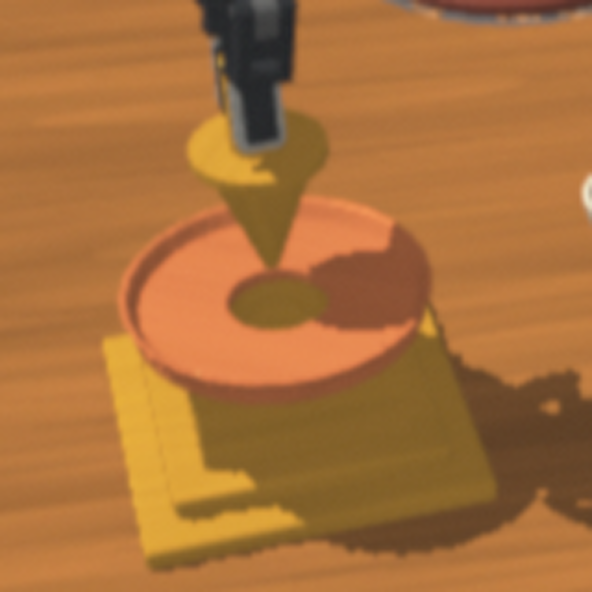

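```bash
python3 -m crank '[[[-1,-0.1,0.8,0,0],[-1,0,0.8,0,0],[-1,0,0.6,0,0],[-1,0,0,0,0]]]'
python3 - <<'E'
from h import *
delta(.485,-.1957,.108)
snap('scene','s5.png')
s=cv2.imread('pics/s5.png'); cv2.imwrite('pics/z8.png',cv2.resize(s[150:310,150:310],None,fx=3.7,fy=3.7,interpolation=cv2.INTER_CUBIC))
E
```

```text
time: 7.8
tool_pos: [0.4841, -0.1952, 0.1572]
tool_rot: [-0.538, 0.538, -0.459, 0.458]
contact_force: [0.0, 0.5, -5.3]
gripper_width: 0.289
t 7.8 pos [ 0.4841 -0.1952  0.1572] axes x [ 0.159 -0.987 -0.001] y [-0.002  0.001 -1.   ] z [ 0.987  0.159 -0.002] F [ 0.   0.5 -5.3] w 0.289
cm tool [0.07 4.92 0.09] jaw yaw deg 9.12
```

View pics/z8.png

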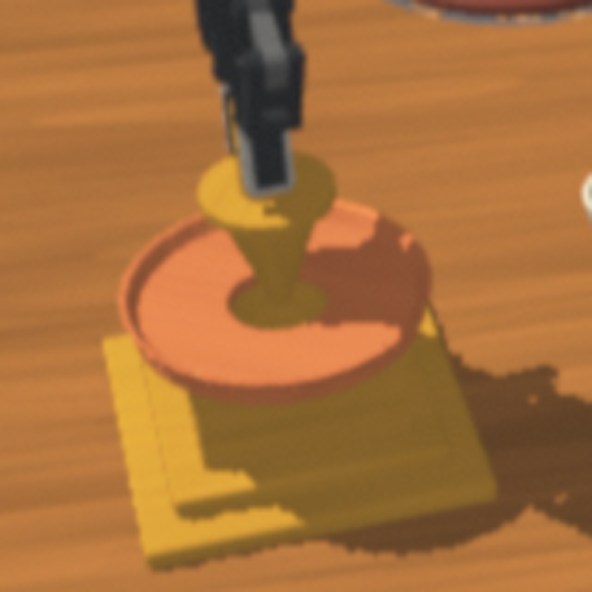

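```bash
python3 -m crank '[[[-1,0,0.8,0,0],[-1,0,0.8,0,-0],[-1,0,0.8,-0.1,0],[-1,0,0.8,-0.1,0],[-1,0,0.6,0,0],[-1,0,0,0,0]]]'
python3 - <<'E'
from h import *
delta(.482,-.195,.108)
E
```

```text
time: 8.6
tool_pos: [0.4819, -0.1955, 0.1192]
tool_rot: [-0.538, 0.538, -0.459, 0.458]
contact_force: [0.9, 0.1, -4.6]
gripper_width: 0.289
t 8.6 pos [ 0.4819 -0.1955  0.1192] axes x [ 0.158 -0.987 -0.001] y [-0.002  0.001 -1.   ] z [ 0.987  0.158 -0.002] F [ 0.9  0.1 -4.6] w 0.289
cm tool [-0.05  1.12  0.02] jaw yaw deg 9.12
```

```bash
python3 -m crank '[[[-1,0,0.4,0,0],[-1,0,0.3,0,0],[-1,0,0.2,0,0],[-1,0,0.1,0,0],[-1,0,0,0,0]]]'
python3 - <<'E'
from h import *
delta(.482,-.195,.108)
snap('scene','s6.png')
s=cv2.imread('pics/s6.png'); cv2.imwrite('pics/z9.png',cv2.resize(s[150:310,150:310],None,fx=3.7,fy=3.7,interpolation=cv2.INTER_CUBIC))
E
```

```text
time: 9.22
tool_pos: [0.4827, -0.1958, 0.1103]
tool_rot: [-0.538, 0.538, -0.459, 0.459]
contact_force: [-0.1, -0.4, -5.1]
gripper_width: 0.289
t 9.225 pos [ 0.4827 -0.1958  0.1103] axes x [ 0.159 -0.987 -0.   ] y [-0.  0. -1.] z [ 0.987  0.159 -0.   ] F [-0.1 -0.4 -5.1] w 0.289
cm tool [-0.09  0.23 -0.05] jaw yaw deg 9.12
```

View pics/z9.png

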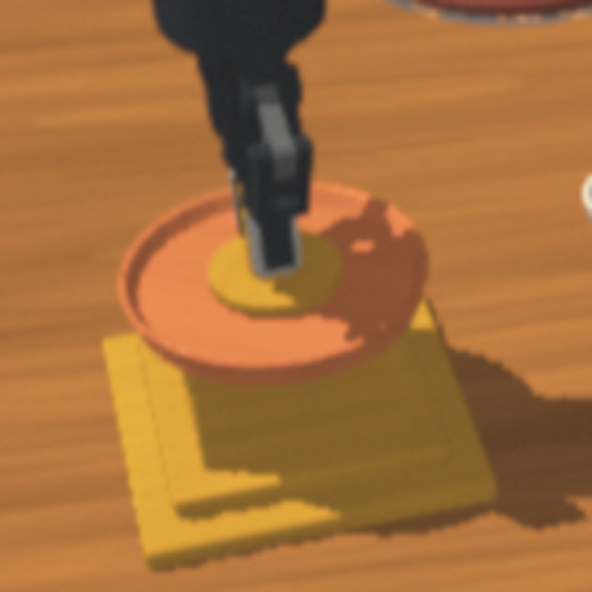

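The stem has drawn the tray back towards centre. The collar is about 2–3 mm above the tray, so I'll finish the push in small steps until the force changes.

```bash
python3 -m crank '[[[-1,0,0.15,0,0],[-1,0,0.1,0,0],[-1,0,0,0,0],[-1,0,0,0,0]]]'
python3 -m crank '[[[-1,0,0.1,0,0],[-1,0,0,0,0],[-1,0,0,0,0]]]'
```

```text
time: 9.78
tool_pos: [0.4828, -0.1959, 0.108]
tool_rot: [0.538, -0.538, 0.459, -0.459]
contact_force: [-0.4, -0.4, -3.3]
gripper_width: 0.289
time: 10.15
tool_pos: [0.4831, -0.1961, 0.1079]
tool_rot: [0.538, -0.538, 0.458, -0.459]
contact_force: [-3.2, 2.0, 5.9]
gripper_width: 0.288
```

```bash
python3 -m crank '[[[-1,0,0,0,0],[0,0,0,0,0],[0.4,0,0,0,0],[0.4,0,0,0,0],[0.4,0,0,0,0],[0.4,0,0,0,0]]]'
python3 -m crank '[[[0.4,0,-1,0,0],[0.4,0,-2,0,0],[0.4,0,-4,0,0],[0.4,0,-5,0,0],[0.4,0,-5,0,0],[0.4,0,0,0,0]]]'
python3 - <<'E'
from h import *
delta(.482,-.195,.108)
snap('scene','s7.png');snap('wrist','w7.png')
s=cv2.imread('pics/s7.png'); cv2.imwrite('pics/z10.png',cv2.resize(s[150:310,150:310],None,fx=3.7,fy=3.7,interpolation=cv2.INTER_CUBIC))
E
```

```text
time: 10.9
tool_pos: [0.4827, -0.1958, 0.1067]
tool_rot: [0.538, -0.538, 0.459, -0.459]
contact_force: [0.7, 0.1, -0.9]
gripper_width: 0.7
time: 11.65
tool_pos: [0.4851, -0.1972, 0.285]
tool_rot: [0.539, -0.537, 0.454, -0.463]
contact_force: [-0.4, -0.3, -0.5]
gripper_width: 0.702
t 11.65 pos [ 0.4851 -0.1972  0.285 ] axes x [ 0.159 -0.987  0.008] y [ 0.011 -0.007 -1.   ] z [0.987 0.159 0.01 ] F [-0.4 -0.3 -0.5] w 0.702
cm tool [-0.41 17.69 -0.45] jaw yaw deg 9.13
```

View pics/z10.png

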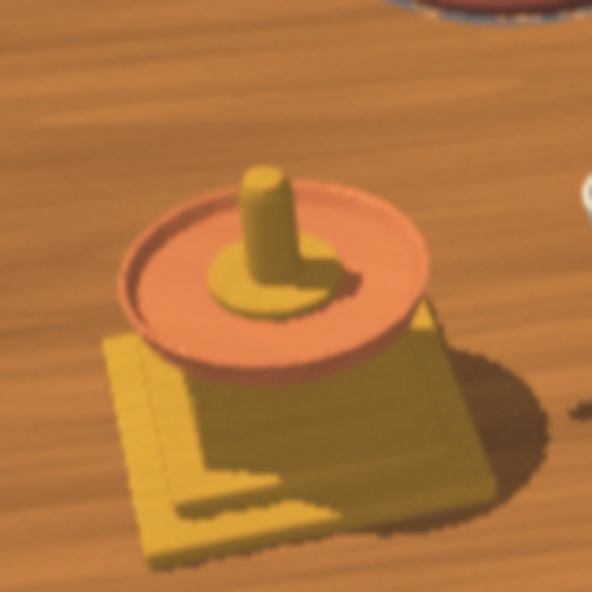

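View pics/w7.png

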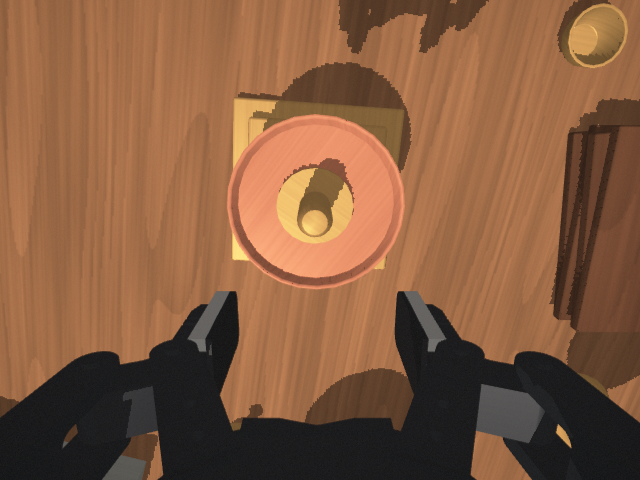

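```bash
python3 -m crank '[[[0.4,0,0,0,0],[0.4,0,0,0,0],[0.4,0,0,0,0],[0.4,0,0,0,0]]]'
python3 - <<'E'
from h import *
d=np.load('pics/w7.npz'); s=np.load('pics/s7.npz')
print('collar',ray(d,315,205,.099),ray(s,150+275/3.7,150+273/3.7,.099)); print('top',ray(d,315.5,222,.155),'tray',ray(d,316,201.5,.101))
print(state()['time']); print(job_done())
E
```

```text
time: 12.25
tool_pos: [0.4826, -0.1957, 0.2763]
tool_rot: [-0.538, 0.538, -0.459, 0.458]
contact_force: [-0.7, -0.2, -0.4]
gripper_width: 0.699
collar [ 0.48433599 -0.19311609  0.099     ] [ 0.4859553  -0.19584279  0.099     ]
top [ 0.48466873 -0.19357798  0.155     ] tray [ 0.48462066 -0.18969526  0.101     ]
12.25
the job is handed in; nothing more can be done
None
```

I took the tapered stem from the rack's middle hole and lowered its tip through the off-centre tray (about 14.5 mm off) into the foot. I pushed it straight down, so the stem itself drew the tray into line. I held it until the collar met the tray, when the vertical force went from about −5 N to +6 N. Then I let go, backed off and handed in at 12.25 s.

**Last checks:**
- **Sideways position:** the foot's axis is at about (0.482, −0.195). The collar measured (0.484, −0.193) in the wrist view and (0.486, −0.196) in the scene view. The tray measured about (0.485, −0.190). That puts the stem roughly 3 to 4 mm off the axis and the tray roughly 6 mm off, both inside 10 mm.
- **Where the views disagreed:** the two views differ by about 3 mm on the collar. The tray's y reading comes from one wrist picture taken while the arm was still settling, so it is the least certain number.
- **Upright and flat:** the stem's top lies within about 1 mm of its collar, so it stands upright. The tray looks flat, judged by eye from the picture.
- **Height:** I did not measure the stem's final height separately. That it is fully home rests on the force change at contact, the tool height at contact and the picture.
- **Clear of everything:** the gripper was open and well above the stem, with contact force near zero.

No check failed, and the hand-in gave no verdict.

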